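Torque the water filter's drain plug with a click wrench

TASK

Tighten the brass drain plug on top of the water filter head with the click-type wrench: put the wrench's square socket fully down over the plug and turn clockwise (seen from above) until the handle clicks, that is, until it gives way against its head. Stop as soon as it has given about five degrees and swing it no farther, without leaning hard on the filter; then take the wrench off without loosening the plug, lay it flat on the table clear of the filter and let go, leaving the other things where they are.

Things in the scene. Friction and masses are not known exactly. Their poses are not given: they have to be found in the camera images.
- plug_top (a point): Centre of the top face of the drain plug, a brass plug with a square head standing upright on a low round metal filter head. The plug's head is 24 mm square over its lower 10 mm, then steps in to 20 mm square for the top 4 mm: 14 mm tall in all. z is up and is the turning axis; x and y are square to the head's flats.
- plug: The same plug, how it turns; origin on its axis at the foot of its square head. Tightens clockwise seen from above, against steady thread friction of 0.2 N m, sinking 0.5 mm per radian, to a hard stop: tight, the top then 54 mm above the table. Starts 0.3 to 1.1 rad short of tight; where tight lies is otherwise unknown.
- filter_head: The low round metal water filter head, fixed to the table; origin under its centre, below the plug. Foot 108 (x) by 85 (y) mm; brass pipe stubs point along +y and -y to 83 mm from the centre, no higher than 33 mm. The plug stands on its round top face, 60 mm across and 40 mm above the table, its highest part.
- wrench: Handle of the click wrench (loose, about 0.31 kg in all, 203 mm long), starting flat on the table, this side up: a flat-sided bar 18 mm wide, 30 mm high, black ribbed grip from x = -90 to +30 mm, then a 15 mm steel neck. Origin: underside of the bar, 85 mm from the socket's axis and 25 mm from the centre of mass. x along the bar to the head, z up.
- socket (a point): Centre, at its underside, of the square hole (27 mm wide, open right through) in the wrench's steel head, a square ring 46 mm outside, 16 mm high; its underside is level with the handle's. x and y square to the hole's sides, z up; in line with the handle's axes at rest. On the plug it has about 0.13 rad of play either way.
- wrench_head: The same head, pinned to the handle by the breakaway joint, axis = the hole's axis. A clockwise pull (from above) of 0.9 N m makes it give: the handle swings on past the head, the torque falling steadily to 0.3 N m at 0.2 rad; end stop at 0.27 rad. Springs back in line when let off. Rigid counter-clockwise. Origin as socket.
- jar: Bystander: glass jam jar with a cap, 59 mm wide, 85 mm tall. Origin under its centre.
- tin: Bystander: short food tin, 75 mm wide, 58 mm tall. Origin under its centre.
- salt: Bystander: glass shaker, 44 mm wide, 90 mm tall. Origin under its centre.
- teaspoon: Bystander: teaspoon, 138 mm long, 12 mm high, lying flat. Origin under its centre.

How it is judged:
By the outcome, as a careful person would: the job done as asked, in the order asked, and still so for the second after the job is handed in, with the robot touching nothing.
It also fails if it takes over 62 s, if anything falls off the work surface, if the arm or the gripper's body presses on something with over 40 N, if the wrist force passes 120 N, or if a joint passes its speed limit or range.

ROBOT

A 6-joint arm with a two-finger parallel gripper is mounted at the origin on the work surface; the furniture and walls round the work are solid. World frame = base frame: x ahead of the robot, y to its left, z up, the work surface at z = 0. Lengths are in m, angles in rad, forces in N, time in s.
With the tool pointing down it reaches from about 0.275 to 0.85 m from the base axis. Payload 5.2 kg.
Tool frame: the origin (TCP) lies between the finger pads; the fingertips stand 22 mm ahead of it and the grasp point (between the pads) lies 3 mm ahead of it; y points along the fingers, z is the direction in which the jaws open and shut, and the axes are right-handed (so a half turn about y gives the same grasp; the last joint's range is limited). The gripper opens to 85 mm and grips with 20 to 120 N. Pads are 22 mm wide; open, the fingers measure 114 mm over their backs; the gripper's body (76 mm by 85 mm) begins 54 mm behind the grasp point. The pads swing forward as they close: fully open they stand 13 mm farther back than shut.
Start: joints at [1.042, 0.259, 1.535, -0, 1.348, -0.203], TCP at [0.176, 0.521, 0.253] pointing down, gripper open.
Joint ranges: [-3.14, 3.14], [-0.91, 2.08], [0.19, 2.58], [-1.22, 4.36], [0.22, 2.71], [-3.12, 3.12]. Speed limits (rad/s): [2.57, 2.57, 3.14, 3.14, 3.14, 3.14].

INTERFACE

Orientations are given as a unit quaternion [x, y, z, w].
In Python, from station import sense, grab_frame, job_done gives the robot as it stands.
- The arm moves only by the tool carry_out, never from a script. Its argument "motion" is a list that holds one entry, the list of rows, each a list of 7 numbers: the gripper's target within -1 to 1 (shut at 1, half-way at 0, fully open at -1), then the shift along the tool's x, y, z in m, then the turn, a rotation vector about the tool's x, y, z in degrees. A call has 1 to 8 rows; each row is the pose to reach, as a shift and turn from the pose measured when the call began, along the tool's axes at that moment; what a row does not reach only later rows make up. A row lasts 1/10 s, in which the tool goes at most 50 mm and 8.59 degrees, less where a joint would pass 70% of its speed; a pose out of reach is approached as far as the arm can. A call with a gripper value outside its range is refused whole. The fingers move at their own pace and stop on an object; the grip force is fixed at half the most. Time passes only in rows, so rows that repeat a pose let the fingers close. It gives the time, the measured TCP pose, the force and the opening at its end, in the units of the state.
- sense(): the state, without advancing time (a new reading comes with each control period).
- grab_frame(name): name is "scene" or "top" or "wrist"; returns a dict with "img" (400x640x3 uint8, red, green, blue), "fx", "fy", "cx", "cy" (pixels), "position" and "attitude" of the camera in the world; the wrist camera has in their place "tool_from_camera" (4x4, takes a point from camera to tool coordinates, whose origin is the TCP and whose axes are the tool frame's). Camera axes: x right, y down, z forward; pixel columns grow to the right and rows downward; lengths in m; the calibration is good to about 2 mm. A picture is of the moment at which its call begins: read the wrist's pose just before it. There is no depth.
- job_done(): hands the job in, once; it reports no verdict.
The state is a dict: "time": time; "q": joint angles; "dq": joint speeds; "joint_efforts": joint torques, N m; "tcp_pos": TCP position; "ee_rot": TCP orientation; "contact_force": force on the tool from outside, world axes, zero at the start; "ft_torque": the same for the moment, N m; "width": finger opening in m.
Only numpy, scipy, OpenCV 4.12 (cv2) and the standard library are available. Lean on these libraries where they do the work, as an engineer would, in place of code of your own. Each camera call takes 0.05 s, during which the arm holds its last target.

## Working session

There is one attempt and no reset: what is moved stays moved. The work goes in short steps, Python scripts to look and compute and a tool call to move; the robot and the scene stay as the last step left them, time stands still between calls to the robot, and variables do not carry over. Pictures are saved under pics/ and viewed, and the job is handed in when it is done.

Besides the shell and the picture viewer there is one more tool, called as a command line: name --argument value ..., lists and objects as JSON in quotes. carry_out: Moves the arm, as the interface text tells. Its arguments: {"type":"object","properties":{"motion":{"type":"array","items":{"type":"array","items":{"type":"array","items":{"type":"number"}}}}},"required":["motion"]}

```bash
mkdir -p pics; ls; python3 - <<'E'
from station import sense, grab_frame
import cv2
s=sense();print(s)
for n in ["scene","top","wrist"]:
    f=grab_frame(n);cv2.imwrite(f"pics/{n}0.png",f["img"][:,:,::-1])
    print({k:v for k,v in f.items() if k!="img"})
E
```

```text
pics
{'time': 0.0, 'q': array([ 1.04226565e+00,  2.59323263e-01,  1.53609873e+00, -1.15417724e-06,
        1.34798359e+00, -2.02784016e-01]), 'dq': array([ 0.00013058, -0.00236672,  0.00164943, -0.00047641,  0.00026251,
        0.00049632]), 'joint_efforts': array([-1.62010499e-03, -4.46044135e+01, -2.90567082e+01, -6.68848315e-04,
        1.18775261e-02,  6.79255231e-05]), 'tcp_pos': array([0.17572635, 0.52065461, 0.25247899]), 'ee_rot': array([ 0.69834699, -0.114889  ,  0.11443137, -0.69714953]), 'contact_force': array([-0.03749904, -0.19082502,  1.21045227]), 'ft_torque': array([-0.04275194,  0.02936425, -0.04376119]), 'width': 0.08523257196769451}
{'fx': 361.4062268489927, 'fy': 361.4062268489927, 'cx': 315.09191951256355, 'cy': 192.5194237913358, 'position': array([ 0.11932155, -0.51388708,  0.43798939]), 'attitude': array([ 0.8095727 , -0.23324005,  0.16397935, -0.51312952])}
{'fx': 370.0276850930288, 'fy': 370.0276850930288, 'cx': 319.2584791967688, 'cy': 198.94430548626624, 'position': array([0.44830437, 0.12124066, 0.90851782]), 'attitude': array([-0.69801016,  0.71368696, -0.0433194 ,  0.03944829])}
{'fx': 295.8704837768825, 'fy': 295.8704837768825, 'cx': 318.6354751877167, 'cy': 199.29084871408006, 'tool_from_camera': array([[ 8.16737637e-04,  9.48946053e-01,  3.15437350e-01,
        -8.04952845e-02],
       [ 1.91406570e-04, -3.15437597e-01,  9.48946303e-01,
        -1.19563623e-01],
       [ 9.99999648e-01, -7.14663380e-04, -4.39264267e-04,
         5.33736968e-04],
       [ 0.00000000e+00,  0.00000000e+00,  0.00000000e+00,
         1.00000000e+00]])}
```

View pics/top0.png

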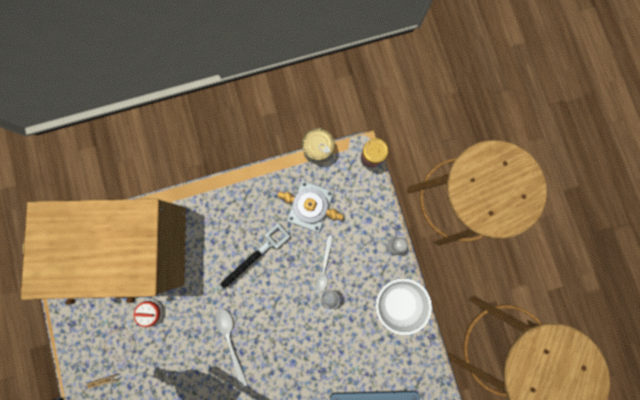

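View pics/scene0.png

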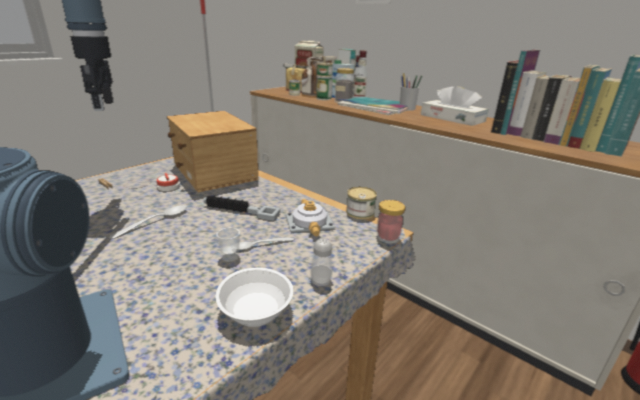

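View pics/wrist0.png

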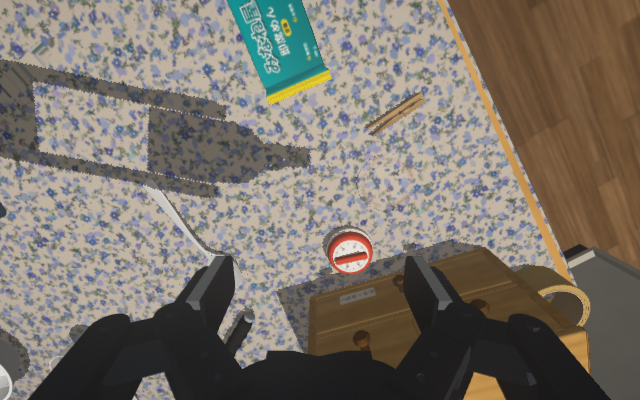

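```bash
cat > h.py <<'E'
import numpy as np, cv2
from scipy.spatial.transform import Rotation as R
from station import sense, grab_frame
def cam(n):
    s=sense(); f=grab_frame(n)
    if n=="wrist":
        T=np.array(f["tool_from_camera"]); Rt=R.from_quat(s["ee_rot"]).as_matrix()
        Rc=Rt@T[:3,:3]; p=s["tcp_pos"]+Rt@T[:3,3]
    else:
        Rc=R.from_quat(f["attitude"]).as_matrix(); p=np.array(f["position"])
    return dict(img=f["img"],K=(f["fx"],f["fy"],f["cx"],f["cy"]),R=Rc,p=p)
def ray(c,u,v,z):
    fx,fy,cx,cy=c["K"]; d=c["R"]@np.array([(u-cx)/fx,(v-cy)/fy,1]); return c["p"]+d*(z-c["p"][2])/d[2]
def proj(c,P):
    fx,fy,cx,cy=c["K"]; q=(np.atleast_2d(P)-c["p"])@c["R"]; return np.c_[fx*q[:,0]/q[:,2]+cx,fy*q[:,1]/q[:,2]+cy]
def save(img,name,box=None,k=1,pts=None):
    im=img[:,:,::-1].copy()
    u0,v0=0,0
    if box: u0,v0,u1,v1=box; im=im[v0:v1,u0:u1]
    im=cv2.resize(im,None,fx=k,fy=k,interpolation=cv2.INTER_CUBIC)
    if pts is not None:
        for u,v in pts: cv2.circle(im,(int((u+.5-u0)*k),int((v+.5-v0)*k)),2,(0,0,255),-1)
    cv2.imwrite("pics/"+name,im)
E
python3 - <<'E'
from h import *
c=cam("top"); save(c["img"],"top1.png",(210,170,360,300),5)
for n,u,v,z in [("plug",310,204,.054),("sock",278,236,.016),("tip",224,284,.02),("spoon",326,265,0.01),("tin",319,145,.058),("jar",375,152,.085),("salt",400,245,.09),("glass",332,299,.05),("bin",165,250,.1),("spoon2",225,320,0.01),("binnear",157,297,.1)]: print(n,ray(c,u,v,z).round(3))
E
```

```text
plug [0.537 0.137 0.054]
sock [0.466 0.216 0.016]
tip [0.356 0.344 0.02 ]
spoon [0.394 0.103 0.01 ]
tin [0.676 0.113 0.058]
jar [ 0.65  -0.014  0.085]
salt [ 0.439 -0.059  0.09 ]
glass [0.321 0.092 0.05 ]
bin [0.44  0.452 0.1  ]
spoon2 [0.272 0.343 0.01 ]
binnear [0.341 0.466 0.1  ]
```

View pics/top1.png

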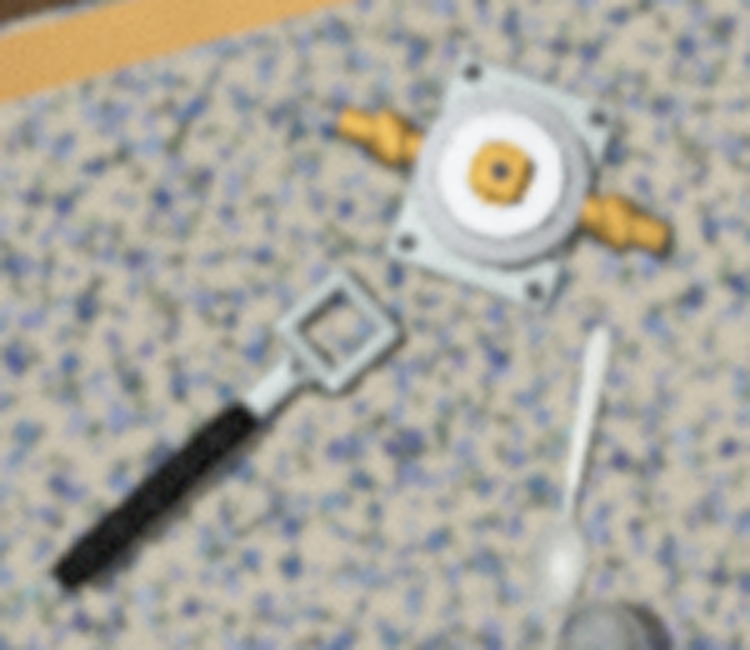

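```bash
python3 - <<'E'
from h import *
s=sense(); M=R.from_quat(s["ee_rot"]).as_matrix(); print(M.round(3)); print(np.degrees(np.arctan2(M[1,0],M[0,0])))
c=cam("top")
b=lambda u,v:(210+u/5-.5+.0,170+v/5-.5)
# head corners (outer), z=.016
for n,z,L in [("head",.016,[(345,272),(403,332),(335,393),(278,328)]),("hole",.016,[(343,289),(382,330),(337,372),(297,328)]),("grip",.03,[(55,577),(228,405),(258,420),(80,588)]),("plugtop",.054,[(500,172),(472,168),(487,142),(530,152),(530,190),(510,205),(478,197)]),("face",.04,[(440,170),(562,172),(500,112),(500,236)]),("stubs",.025,[(340,122),(668,235)])]:
    P=np.array([ray(c,*b(*p),z) for p in L]);print(n,P[:,:2].round(4).tolist(),P.mean(0).round(4))
E
```

```text
[[ 0.947 -0.001  0.32 ]
 [-0.32  -0.001  0.947]
 [-0.    -1.    -0.001]]
-18.667255031394355
head [[0.4949, 0.2147], [0.4655, 0.1871], [0.4372, 0.22], [0.4688, 0.2471]] [0.4666 0.2172 0.016 ]
hole [[0.4868, 0.2157], [0.4667, 0.1972], [0.4472, 0.2189], [0.4686, 0.2379]] [0.4673 0.2174 0.016 ]
grip [[0.3555, 0.3493], [0.4329, 0.2688], [0.4256, 0.2547], [0.3502, 0.3376]] [0.3911 0.3026 0.03  ]
plugtop [[0.5377, 0.1383], [0.5399, 0.1513], [0.5519, 0.1441], [0.5467, 0.1242], [0.529, 0.1246], [0.5222, 0.134], [0.5263, 0.1487]] [0.5362 0.1379 0.054 ]
face [[0.5407, 0.1669], [0.5385, 0.1094], [0.5677, 0.1381], [0.5089, 0.1392]] [0.539  0.1384 0.04  ]
stubs [[0.5666, 0.2154], [0.5087, 0.0592]] [0.5377 0.1373 0.025 ]
```

```bash
cat >> h.py <<'E'
def yaw(s): M=R.from_quat(s["ee_rot"]).as_matrix(); return np.degrees(np.arctan2(M[1,0],M[0,0]))
def go(pos,yw=None,s=None):
    s=s or sense(); r=R.from_quat(s["ee_rot"]); M=r.as_matrix()
    yw=yaw(s) if yw is None else yw
    a=np.radians(yw); x=np.array([np.cos(a),np.sin(a),0]); y=np.array([0,0,-1.]); T=np.c_[x,y,np.cross(x,y)]
    sh=M.T@(np.array(pos)-s["tcp_pos"]); rv=np.degrees(R.from_matrix(M.T@T).as_rotvec())
    print("shift mm",(sh*1000).round(1),"rot",rv.round(2)); return sh,rv
def st():
    s=sense(); print("t",round(s["time"],2),"tcp",s["tcp_pos"].round(4),"yaw",round(yaw(s),2),"F",s["contact_force"].round(2),"M",s["ft_torque"].round(3),"w",round(s["width"],4),"q6",round(float(np.degrees(s["q"][5])),1))
E
python3 -c "
from h import *
st();go([.4166,.2731,.2],-83.7)"
```

```text
t 0.25 tcp [0.1759 0.5209 0.2529] yaw -18.67 F [-0.62  0.44  0.17] M [-0.011 -0.01   0.006] w 0.0853 q6 -11.6
shift mm [ 307.4   53.  -157.7] rot [5.000e-02 6.503e+01 2.000e-02]
```

carry_out --motion '[[[-1,0.04,0,-0.02,0,8.4,0],[-1,0.08,0,-0.04,0,16.8,0],[-1,0.12,0,-0.06,0,25.2,0],[-1,0.16,0,-0.08,0,33.6,0],[-1,0.2,0,-0.1,0,42,0],[-1,0.24,0,-0.12,0,50,0],[-1,0.275,0,-0.14,0,58,0],[-1,0.307,0,-0.158,0,65,0]]]'

```text
time: 1.05
tcp_pos: [0.4173, 0.2712, 0.253]
ee_rot: [0.526, -0.473, 0.473, -0.525]
contact_force: [0.2, 0.1, -0.1]
width: 0.0856
```

```bash
python3 -c "
from h import *
st();go([.4166,.2731,.2],-148)"
```

```text
t 1.05 tcp [0.4173 0.2712 0.253 ] yaw -84.03 F [ 0.18  0.11 -0.06] M [ 0.035 -0.015 -0.007] w 0.0856 q6 14.2
shift mm [-2.  53.  -0.5] rot [-1.000e-02  6.397e+01  5.000e-02]
```

carry_out --motion '[[[-1,0,0.01,0,0,8.4,0],[-1,0,0.02,0,0,16.8,0],[-1,0,0.03,0,0,25.2,0],[-1,0,0.04,0,0,33.6,0],[-1,0,0.05,0,0,42,0],[-1,0,0.05,0,0,50,0],[-1,0,0.05,0,0,58,0],[-1,-0.002,0.053,0,0,66,0]]]'

```text
time: 1.85
tcp_pos: [0.4173, 0.2731, 0.2001]
ee_rot: [0.181, -0.683, 0.684, -0.181]
contact_force: [0.5, 0.0, 0.5]
width: 0.0854
```

carry_out --motion '[[[-1,0,0.01,0,0,8.4,0],[-1,0,0.02,0,0,16.8,0],[-1,0,0.03,0,0,25.2,0],[-1,0,0.04,0,0,33.6,0],[-1,0,0.05,0,0,42,0],[-1,0,0.05,0,0,50,0],[-1,0,0.05,0,0,58,0],[-1,0,0.053,0,0,66,0]]]'

```text
time: 2.65
tcp_pos: [0.4175, 0.2732, 0.1472]
ee_rot: [-0.223, -0.671, 0.671, 0.222]
contact_force: [0.9, 0.9, 0.3]
width: 0.0855
```

```bash
python3 -c "
from h import *
st();go([.4166,.2731,.14],132.2)"
```

```text
t 2.65 tcp [0.4175 0.2732 0.1472] yaw 143.3 F [0.92 0.94 0.34] M [-0.03   0.013 -0.023] w 0.0855 q6 147.1
shift mm [0.7 7.2 0.6] rot [-0.   11.1  -0.05]
```

carry_out --motion '[[[-1,0.001,0.005,0.001,0,5.5,0],[-1,0.001,0.007,0.001,0,11.1,0],[-1,0.001,0.007,0.001,0,11.1,0]]]'

```text
time: 2.95
tcp_pos: [0.4157, 0.2729, 0.1398]
ee_rot: [-0.287, -0.646, 0.647, 0.287]
contact_force: [-0.4, 0.3, -0.0]
width: 0.0859
```

```bash
python3 -c "
from h import *
st();c=cam('wrist');save(c['img'],'w1.png')
P=lambda a,b,z:[.467+a*np.cos(np.radians(-47.8))-b*np.sin(np.radians(-47.8)),.2175+a*np.sin(np.radians(-47.8))+b*np.cos(np.radians(-47.8)),z]
pts=proj(c,[P(-.175,-.009,.03),P(-.175,.009,.03),P(-.055,.009,.03),P(-.055,-.009,.03),P(.023,.023,.016),P(.023,-.023,.016),P(-.023,.023,.016),P(-.023,-.023,.016),[.537,.138,.054]]);print(pts.round(0))
save(c['img'],'w1o.png',pts=pts)
"
```

```text
t 2.95 tcp [0.4157 0.2729 0.1398] yaw 132.16 F [-0.37  0.3  -0.01] M [-0.049  0.051  0.003] w 0.0859 q6 158.3
[[328. 306.]
 [309. 306.]
 [307. 181.]
 [330. 181.]
 [288.  77.]
 [348.  77.]
 [290. 139.]
 [347. 138.]
 [321. -90.]]
```

View pics/w1o.png

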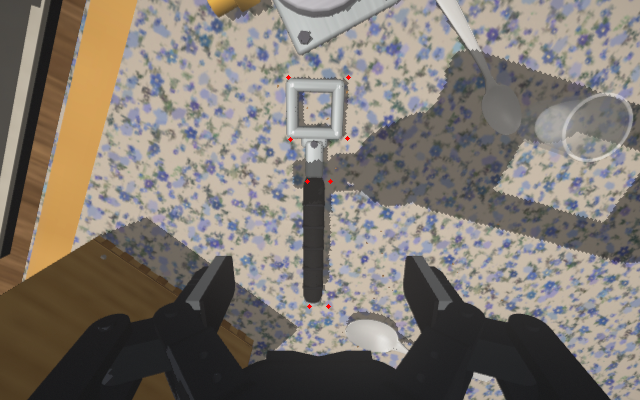

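```bash
python3 -c "
from h import *
c=cam('wrist')
a=ray(c,313,298,.03);b=ray(c,314.5,183,.03);h=ray(c,315.5,109,.016)
# edges
h1=ray(c,316,79,.016);h2=ray(c,315.5,140,.016)
print(a,b,h,h1,h2);d=(b-a);print(np.degrees(np.arctan2(-d[1],-d[0])));d=h-a;print(np.degrees(np.arctan2(-d[1],-d[0])),np.hypot(*d[:2]))
"
```

```text
[0.35943351 0.34372701 0.03      ] [0.43154199 0.26166007 0.03      ] [0.46893295 0.21926737 0.016     ] [0.48335993 0.20272329 0.016     ] [0.45276327 0.23717056 0.016     ]
131.30430218813055
131.3412790153991 0.16577191933554314
```

```bash
python3 -c "
from h import *
go([.4185,.2758,.027],131.3)"
```

```text
shift mm [  0.6 113.2  -3.7] rot [-0.01  1.05 -0.04]
```

carry_out --motion '[[[-1,0.001,0.03,-0.004,0,1.05,0],[-1,0.001,0.06,-0.004,0,1.05,0],[-1,0.001,0.09,-0.004,0,1.05,0],[-1,0.001,0.105,-0.004,0,1.05,0],[-1,0.001,0.113,-0.004,0,1.05,0],[-1,0.001,0.113,-0.004,0,1.05,0]]]'

```text
time: 3.65
tcp_pos: [0.418, 0.2761, 0.0265]
ee_rot: [-0.291, -0.644, 0.645, 0.291]
contact_force: [-0.3, -0.3, -0.6]
width: 0.0853
```

carry_out --motion '[[[0.2,0,0,0,0,0,0],[0.5,0,0,0,0,0,0],[1,0,0,0,0,0,0],[1,0,0,0,0,0,0],[1,0,0,0,0,0,0],[1,0,0,0,0,0,0],[1,0,0,0,0,0,0],[1,0,0,0,0,0,0]]]'

```text
time: 4.45
tcp_pos: [0.4181, 0.2761, 0.0274]
ee_rot: [-0.291, -0.644, 0.645, 0.291]
contact_force: [-1.7, -1.3, 6.9]
width: 0.0172
```

```bash
python3 -c "
from h import *
st();c=cam('wrist');save(c['img'],'w2.png')"
```

```text
t 4.45 tcp [0.4181 0.2761 0.0274] yaw 131.41 F [-1.73 -1.3   6.92] M [-0.174  0.281  0.195] w 0.0172 q6 159.4
```

View pics/w2.png

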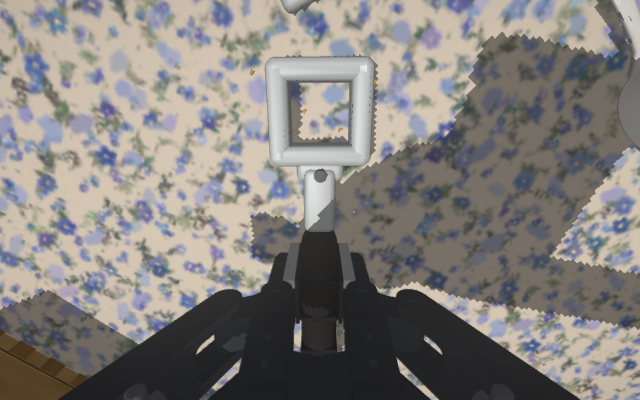

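```bash
python3 -c "
from h import *
c=cam('wrist');s=sense();M=R.from_quat(s['ee_rot']).as_matrix()
for u,v in [(321,111),(320.5,58),(321,164),(268,111),(374,111)]: print((M.T@(ray(c,u,v,.016)-s['tcp_pos'])).round(4))
go([.41,.092,.16],199)"
```

```text
[-0.077   0.0115  0.0003]
[-0.0975  0.0115  0.0001]
[-0.0542  0.0115  0.0004]
[-0.0771  0.0115 -0.0222]
[-0.077   0.0115  0.0228]
shift mm [-132.8 -132.3  128. ] rot [ -0.08 -67.59   0.  ]
```

carry_out --motion '[[[1,0,-0.01,0,0,0,0],[1,0,-0.03,0,0,0,0],[1,0,-0.06,0,0,0,0],[1,0,-0.1,0,0,0,0],[1,0,-0.13,0,0,0,0],[1,0,-0.133,0,0,0,0]]]'

```text
time: 5.15
tcp_pos: [0.4204, 0.2772, 0.1647]
ee_rot: [0.293, 0.646, -0.643, -0.289]
contact_force: [1.1, 0.6, -3.4]
width: 0.0165
```

```bash
python3 -c "
from h import *
st();go([.41,.092,.16],199)"
```

```text
t 5.15 tcp [0.4204 0.2772 0.1647] yaw 131.42 F [ 1.11  0.64 -3.39] M [ 0.026 -0.001 -0.045] w 0.0165 q6 159.3
shift mm [-132.     4.3  130.4] rot [  0.21 -67.58  -0.39]
```

carry_out --motion '[[[1,-0.02,0,0.02,0,-8.4,0],[1,-0.04,0,0.04,0,-16.8,0],[1,-0.06,0,0.06,0,-25.2,0],[1,-0.08,0,0.08,0,-33.6,0],[1,-0.1,0,0.1,0,-42,0],[1,-0.12,0,0.12,0,-50,0],[1,-0.132,0.004,0.13,0,-58,0],[1,-0.132,0.004,0.13,0.2,-66,-0.4]]]'

```text
time: 5.95
tcp_pos: [0.4088, 0.0904, 0.1588]
ee_rot: [-0.109, 0.699, -0.699, 0.107]
contact_force: [1.0, 0.4, -3.3]
width: 0.0167
```

```bash
python3 -c "
from h import *
st();c=cam('wrist');save(c['img'],'w3.png')"
```

```text
t 5.95 tcp [0.4088 0.0904 0.1588] yaw -162.4 F [ 1.    0.41 -3.28] M [0.023 0.089 0.024] w 0.0167 q6 69.6
```

View pics/w3.png

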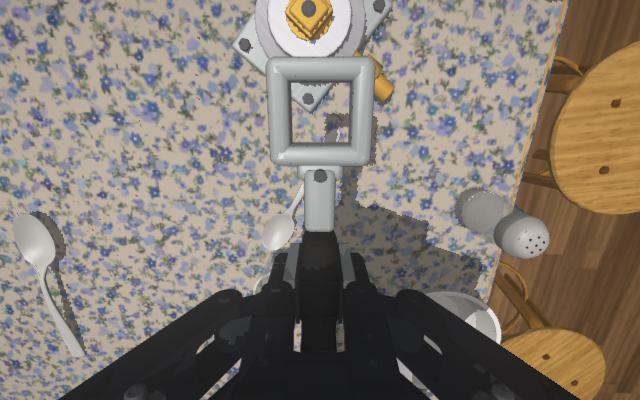

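```bash
python3 -c "
from h import *
c=cam('wrist');save(c['img'],'w3z.png',(260,0,360,60),8)"
```

```text
(no output)
```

View pics/w3z.png

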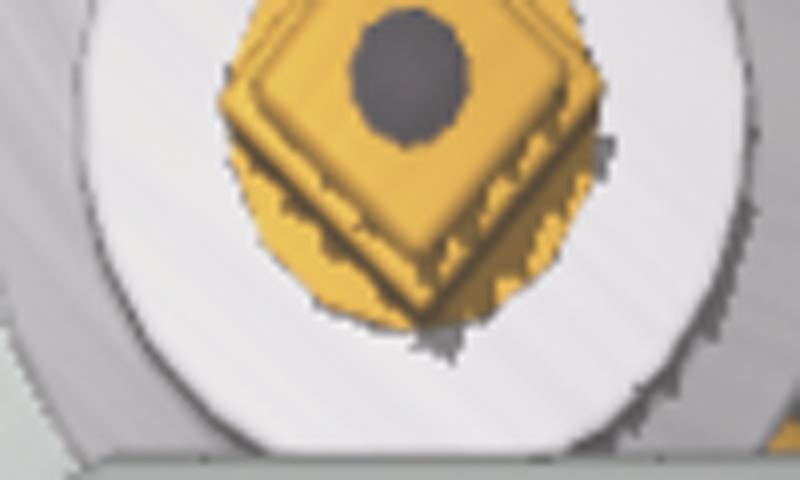

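```bash
python3 -c "
from h import *
c=cam('wrist');b=lambda u,v:(260+u/8-.5,v/8-.5)
L,B,Rr,C=[ray(c,*b(*p),.0543)[:2] for p in [(255,85),(422,258),(568,85),(411,77)]]
print(L,B,Rr,C)
for p,q in [(L,B),(B,Rr)]: d=q-p;print(np.hypot(*d),np.degrees(np.arctan2(d[1],d[0])))
print('mid LR',(L+Rr)/2)
L,B,Rr=[ray(c,*b(*p),.0503)[:2] for p in [(222,100),(422,318),(602,95)]]
for p,q in [(L,B),(B,Rr)]: d=q-p;print(np.hypot(*d),np.degrees(np.arctan2(d[1],d[0])))
print('mid LR',(L+Rr)/2)
print('salt',ray(c,485,212,0.01),ray(c,527,238,.09))
t=cam('top');print(ray(t,400,245,.085))
"
```

```text
[0.53590364 0.15034702] [0.52792142 0.13353707] [0.54358627 0.12574712] [0.54027999 0.13825201]
0.0186088787735868 -115.40076407913868
0.017494882600726954 -26.440654238971504
mid LR [0.53974495 0.13804707]
0.02335380660763504 -117.07082677102711
0.022597885249861917 -24.974511334744793
mid LR [0.53981888 0.13813598]
salt [ 0.43755139 -0.06833363  0.01      ] [ 0.44356706 -0.05064191  0.09      ]
[ 0.43873485 -0.06050925  0.085     ]
```

```bash
python3 -c "
from h import *
go([.5065,.0694,.15],-116)"
```

```text
shift mm [-85.8   9.4  50.6] rot [  0.09 -46.8    0.06]
```

carry_out --motion '[[[1,-0.014,0,0.008,0,-7.8,0],[1,-0.028,0,0.016,0,-15.6,0],[1,-0.042,0,0.025,0,-23.4,0],[1,-0.056,0,0.033,0,-31.2,0],[1,-0.072,0.005,0.042,0,-39,0],[1,-0.086,0.009,0.051,0,-46.8,0],[1,-0.086,0.009,0.051,0,-46.8,0]]]'

```text
time: 6.85
tcp_pos: [0.5082, 0.069, 0.1495]
ee_rot: [-0.375, 0.6, -0.599, 0.374]
contact_force: [0.0, -0.2, -3.2]
width: 0.0169
```

```bash
python3 -c "
from h import *
st();c=cam('wrist');save(c['img'],'w4.png');save(c['img'],'w4z.png',(250,40,390,180),4)"
```

```text
t 6.85 tcp [0.5082 0.069  0.1495] yaw -116.03 F [ 0.01 -0.18 -3.21] M [-0.061  0.028 -0.044] w 0.0169 q6 21.3
```

View pics/w4.png

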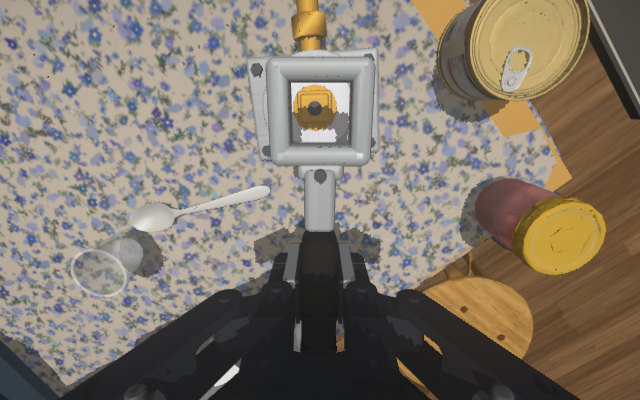

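View pics/w4z.png

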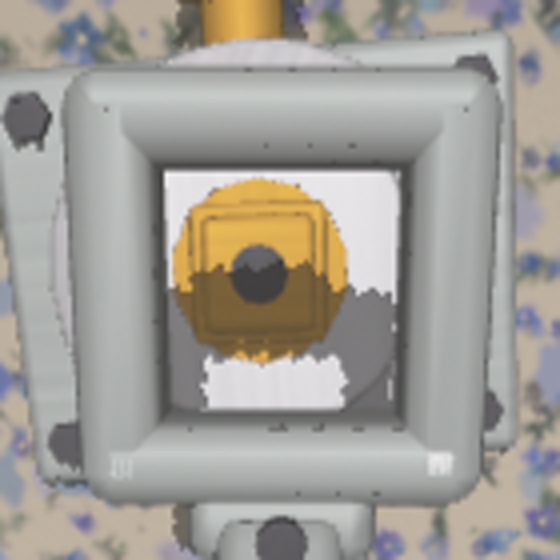

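```bash
python3 -c "
from h import *
s=sense();c=cam('wrist');M=R.from_quat(s['ee_rot']).as_matrix()
b=lambda u,v:(250+u/4-.5,40+v/4-.5)
for p in [(259,273),(262,272),(200,212),(325,208),(200,335),(325,335)]:
  w=ray(c,*b(*p),.0543);print(w.round(4),(M.T@(w-s['tcp_pos'])).round(4))
# ring top in tool at tool y=.0115
for p in [(283,285),(283,290),(163,290),(402,290),(283,168),(283,410)]:
  w=ray(c,*b(*p),s['tcp_pos'][2]-.0115);print('ring',(M.T@(w-s['tcp_pos'])).round(4))
"
```

```text
[0.5383 0.1398 0.0543] [-0.0771  0.0953 -0.0026]
[0.5388 0.1397 0.0543] [-0.0773  0.0953 -0.0021]
[0.5337 0.1531 0.0543] [-0.0871  0.0953 -0.0126]
[0.5531 0.1442 0.0543] [-0.0877  0.0952  0.0087]
[0.5243 0.135  0.0543] [-0.0667  0.0953 -0.013 ]
[0.544  0.1253 0.0543] [-0.0667  0.0952  0.009 ]
ring [-0.0776  0.0114  0.0011]
ring [-0.0771  0.0114  0.0011]
ring [-0.0771  0.0115 -0.0117]
ring [-0.077   0.0114  0.0137]
ring [-0.0891  0.0114  0.0011]
ring [-0.0644  0.0114  0.0011]
```

carry_out --motion '[[[1,0,0.015,-0.003,0,0,0],[1,0,0.03,-0.003,0,0,0],[1,0,0.045,-0.003,0,0,0],[1,0,0.056,-0.003,0,0,0],[1,0,0.061,-0.003,0,0,0],[1,0,0.061,-0.003,0,0,0]]]'

```text
time: 7.55
tcp_pos: [0.5024, 0.0712, 0.0883]
ee_rot: [-0.375, 0.602, -0.599, 0.372]
contact_force: [0.3, 0.0, -3.5]
width: 0.0171
```

```bash
python3 -c "
from h import *
st();c=cam('wrist');save(c['img'],'w5z.png',(250,40,390,180),4)"
```

```text
t 7.55 tcp [0.5024 0.0712 0.0883] yaw -116.28 F [ 0.26  0.02 -3.46] M [0.013 0.019 0.042] w 0.0171 q6 21.7
```

View pics/w5z.png

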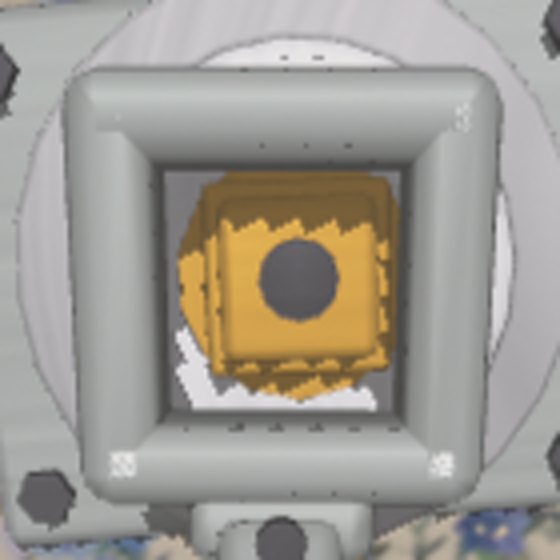

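```bash
python3 -c "
from h import *
st()
s=sense();c=cam('wrist');M=R.from_quat(s['ee_rot']).as_matrix()
b=lambda u,v:(250+u/4-.5,40+v/4-.5)
for p in [(299,280),(218,200),(380,200),(222,360),(380,358)]:
  w=ray(c,*b(*p),.0543);print(w.round(4),(M.T@(w-s['tcp_pos'])).round(4))
st()
"
```

```text
t 7.6 tcp [0.503  0.0711 0.0889] yaw -116.27 F [-0.3   1.19 -3.06] M [-0.01  -0.025  0.066] w 0.0172 q6 21.7
[0.54   0.1392 0.0543] [-0.0775  0.0345  0.0032]
[0.5352 0.152  0.0543] [-0.0868  0.0345 -0.0067]
[0.553  0.1432 0.0543] [-0.0868  0.0344  0.013 ]
[0.527  0.1348 0.0543] [-0.0677  0.0345 -0.0065]
[0.5451 0.1261 0.0543] [-0.068   0.0345  0.0135]
t 7.65 tcp [0.5034 0.071  0.0892] yaw -116.26 F [ 0.08 -0.39 -2.61] M [-0.009  0.018  0.006] w 0.0171 q6 21.7
```

carry_out --motion '[[[1,0,0.001,0.0018,0,0,0],[1,0,0.001,0.0018,0,0,0],[1,0,0.001,0.0018,0,0,0],[1,0,0.001,0.0018,0,0,0],[1,0,0.001,0.0018,0,0,0]]]'

```text
time: 8.15
tcp_pos: [0.505, 0.0702, 0.0883]
ee_rot: [-0.374, 0.601, -0.6, 0.373]
contact_force: [-0.8, -0.2, -2.7]
width: 0.017
```

```bash
python3 -c "
from h import *
st();c=cam('wrist');save(c['img'],'w6z.png',(250,40,390,180),4);st()"
```

```text
t 8.15 tcp [0.505  0.0702 0.0883] yaw -116.27 F [-0.8  -0.22 -2.72] M [-0.085  0.03   0.006] w 0.017 q6 21.6
t 8.2 tcp [0.505  0.0702 0.0883] yaw -116.27 F [ 0.32  0.14 -2.74] M [-0.106  0.013 -0.02 ] w 0.0169 q6 21.6
```

View pics/w6z.png

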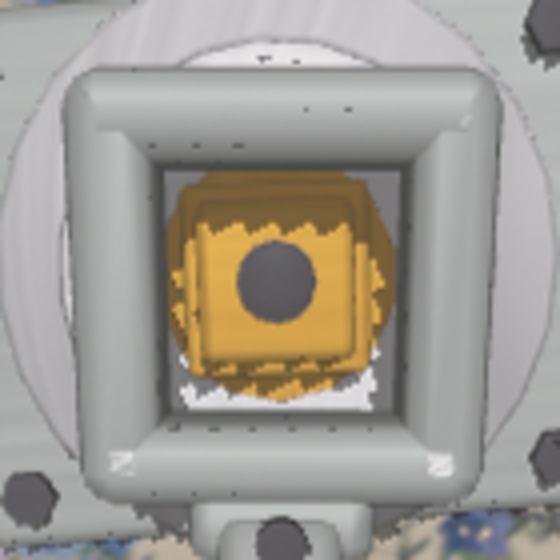

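carry_out --motion '[[[1,0,0.003,-0.0006,0,0,0],[1,0,0.006,-0.0006,0,0,0],[1,0,0.009,-0.0006,0,0,0],[1,0,0.0105,-0.0006,0,0,0],[1,0,0.0105,-0.0006,0,0,0]]]'

```text
time: 8.7
tcp_pos: [0.5042, 0.0705, 0.0774]
ee_rot: [-0.374, 0.601, -0.6, 0.372]
contact_force: [0.4, 0.3, -3.3]
width: 0.0169
```

```bash
python3 -c "
from h import *
st();c=cam('wrist');save(c['img'],'w7z.png',(250,40,390,180),4);st()"
```

```text
t 8.7 tcp [0.5042 0.0705 0.0774] yaw -116.27 F [ 0.39  0.3  -3.26] M [-0.093  0.05  -0.017] w 0.0169 q6 21.6
t 8.75 tcp [0.5043 0.0705 0.0776] yaw -116.27 F [ 0.38 -0.   -3.32] M [-0.015  0.008  0.023] w 0.0171 q6 21.6
```

View pics/w7z.png

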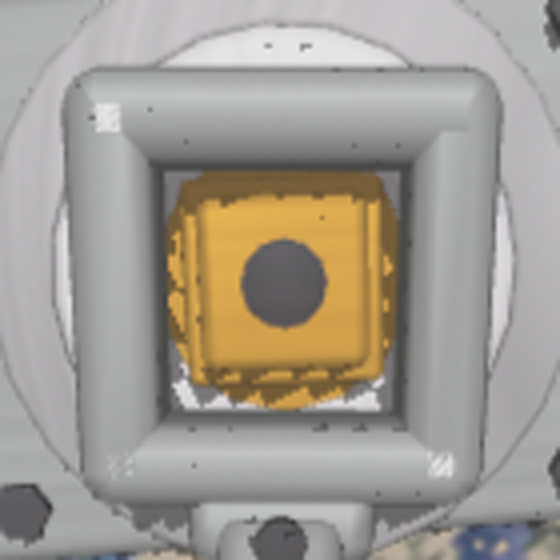

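carry_out --motion '[[[1,0,0.002,0,0,0,0],[1,0,0.004,0,0,0,0],[1,0,0.006,0,0,0,0],[1,0,0.0075,0,0,0,0],[1,0,0.0075,0,0,0,0]]]'

```text
time: 9.25
tcp_pos: [0.5041, 0.0705, 0.0698]
ee_rot: [-0.374, 0.602, -0.6, 0.372]
contact_force: [-0.2, -0.5, -3.7]
width: 0.017
```

```bash
python3 -c "
from h import *
st();c=cam('wrist');save(c['img'],'w8z.png',(250,40,390,180),4);st()"
```

```text
t 9.25 tcp [0.5041 0.0705 0.0698] yaw -116.27 F [-0.21 -0.49 -3.66] M [-0.044  0.035  0.011] w 0.017 q6 21.6
t 9.3 tcp [0.5042 0.0705 0.0699] yaw -116.27 F [-0.24  0.22 -2.9 ] M [ 0.008 -0.037 -0.051] w 0.0169 q6 21.6
```

View pics/w8z.png

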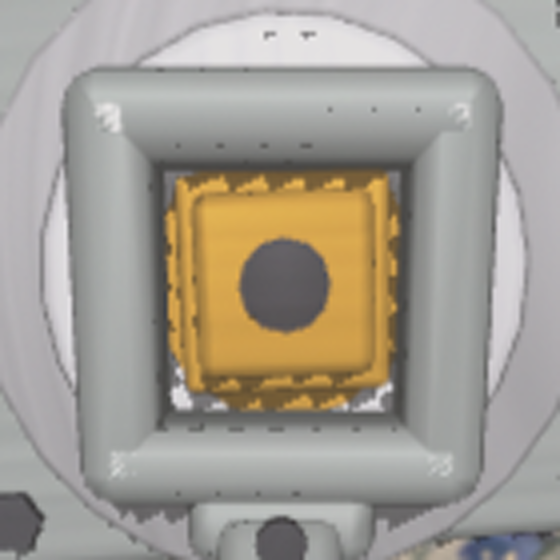

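carry_out --motion '[[[1,0,0.001,0,0,0,0],[1,0,0.002,0,0,0,0],[1,0,0.0026,0,0,0,0],[1,0,0.0026,0,0,0,0]]]'

```text
time: 9.7
tcp_pos: [0.5043, 0.0704, 0.0677]
ee_rot: [-0.374, 0.601, -0.6, 0.372]
contact_force: [-2.4, -0.9, 3.4]
width: 0.017
```

```bash
python3 -c "
from h import *
st()"
```

```text
t 9.7 tcp [0.5043 0.0704 0.0677] yaw -116.27 F [-2.4  -0.87  3.41] M [0.193 0.131 0.055] w 0.017 q6 21.6
```

carry_out --motion '[[[1,-0.0001,0,-0.0034,0,2.5,0],[1,-0.0003,0,-0.0067,0,5,0],[1,-0.0007,0,-0.0101,0,7.5,0],[1,-0.0012,0,-0.0134,0,10,0],[1,-0.0018,0,-0.0167,0,12.5,0],[1,-0.0026,0,-0.02,0,15,0],[1,-0.0036,0,-0.0232,0,17.5,0],[1,-0.0046,0,-0.0264,0,20,0]]]'

```text
time: 10.5
tcp_pos: [0.4836, 0.0867, 0.0681]
ee_rot: [-0.263, 0.657, -0.656, 0.263]
contact_force: [2.4, 2.6, -2.5]
width: 0.017
```

```bash
cat >> h.py <<'E'
def tq():
    st(); s=sense(); d=s["tcp_pos"]-np.array([.539,.1392,0]); F=s["contact_force"]; print("torque about plug",round(s["ft_torque"][2]+d[0]*F[1]-d[1]*F[0],3),"rad",np.hypot(d[0],d[1]).round(4),"dir",np.degrees(np.arctan2(d[1],d[0])).round(2))
E
python3 -c "
from h import *
tq();c=cam('wrist');save(c['img'],'w9z.png',(250,40,390,180),4);tq()"
```

```text
t 10.5 tcp [0.4836 0.0867 0.0681] yaw -136.36 F [ 2.41  2.63 -2.46] M [ 0.431 -0.421  0.238] w 0.017 q6 43.4
torque about plug 0.219 rad 0.0763 dir -136.54
t 10.55 tcp [0.4834 0.087  0.0681] yaw -136.48 F [ 3.32  1.87 -2.66] M [ 0.228 -0.489  0.072] w 0.0168 q6 43.5
torque about plug 0.141 rad 0.0763 dir -136.82
```

View pics/w9z.png

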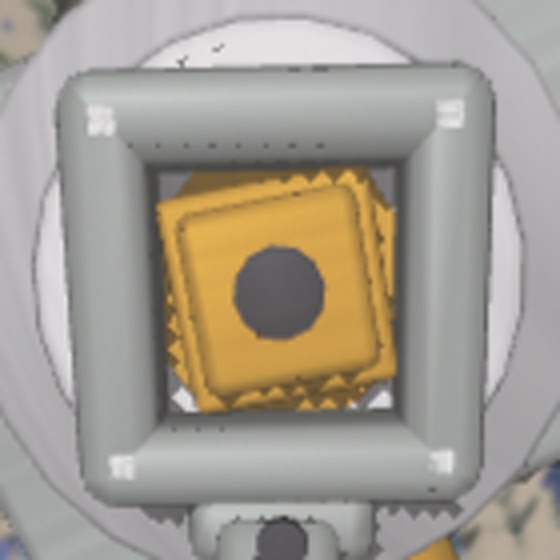

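carry_out --motion '[[[1,0,0.0003,-0.0027,0,2,0],[1,-0.0002,0.0005,-0.0054,0,4,0],[1,-0.0004,0.0005,-0.0081,0,6,0]]]'

```text
time: 10.85
tcp_pos: [0.4784, 0.093, 0.0678]
ee_rot: [-0.227, 0.67, -0.669, 0.227]
contact_force: [0.1, -0.2, -0.7]
width: 0.0173
```

```bash
python3 -c "
from h import *
tq()"
```

```text
t 10.85 tcp [0.4784 0.093  0.0678] yaw -142.48 F [ 0.06 -0.16 -0.73] M [ 0.007 -0.094  0.185] w 0.0173 q6 50.3
torque about plug 0.197 rad 0.0762 dir -142.73
```

carry_out --motion '[[[1,0,0,-0.002,0,1.5,0],[1,-0.0001,0,-0.004,0,3,0]]]'

```text
time: 11.05
tcp_pos: [0.476, 0.0963, 0.0678]
ee_rot: [-0.209, 0.676, -0.675, 0.21]
contact_force: [-0.1, 0.8, -1.4]
width: 0.0172
```

```bash
python3 -c "
from h import *
tq()"
```

```text
t 11.05 tcp [0.476  0.0963 0.0678] yaw -145.52 F [-0.06  0.78 -1.44] M [ 0.06  -0.14   0.224] w 0.0172 q6 53.7
torque about plug 0.172 rad 0.0762 dir -145.73
```

carry_out --motion '[[[1,0,0,-0.002,0,1.5,0],[1,-0.0001,0,-0.004,0,3,0]]]'

```text
time: 11.25
tcp_pos: [0.4738, 0.0997, 0.0678]
ee_rot: [-0.191, 0.681, -0.68, 0.191]
contact_force: [0.2, -0.4, -1.3]
width: 0.0168
```

```bash
python3 -c "
from h import *
tq()"
```

```text
t 11.25 tcp [0.4738 0.0997 0.0678] yaw -148.6 F [ 0.21 -0.39 -1.25] M [ 0.033 -0.069  0.166] w 0.0168 q6 57.2
torque about plug 0.2 rad 0.0762 dir -148.8
```

carry_out --motion '[[[1,0,0,-0.002,0,1.5,0],[1,-0.0001,0,-0.004,0,3,0]]]'

```text
time: 11.45
tcp_pos: [0.4718, 0.1033, 0.0678]
ee_rot: [-0.173, 0.686, -0.685, 0.173]
contact_force: [0.1, -1.0, -0.7]
width: 0.0169
```

```bash
python3 -c "
from h import *
tq()"
```

```text
t 11.45 tcp [0.4718 0.1033 0.0678] yaw -151.69 F [ 0.09 -1.01 -0.7 ] M [ 0.089 -0.113  0.233] w 0.0169 q6 60.7
torque about plug 0.304 rad 0.0761 dir -151.89
```

carry_out --motion '[[[1,0,0,-0.0013,0,1,0],[1,-0.0001,0,-0.0027,0,2,0]]]'

```text
time: 11.65
tcp_pos: [0.4706, 0.1058, 0.0678]
ee_rot: [-0.16, 0.689, -0.688, 0.161]
contact_force: [-0.3, -0.3, -1.3]
width: 0.017
```

```bash
python3 -c "
from h import *
tq()"
```

```text
t 11.65 tcp [0.4706 0.1058 0.0678] yaw -153.77 F [-0.28 -0.29 -1.29] M [-0.049 -0.098  0.205] w 0.017 q6 63.1
torque about plug 0.216 rad 0.0761 dir -153.97
```

Still thread friction only.

carry_out --motion '[[[1,0,0,-0.002,0,1.5,0],[1,-0.0001,0,-0.004,0,3,0]]]'

```text
time: 11.85
tcp_pos: [0.4689, 0.1095, 0.0678]
ee_rot: [-0.142, 0.693, -0.693, 0.142]
contact_force: [-0.2, -1.0, -0.3]
width: 0.0172
```

```bash
python3 -c "
from h import *
tq()"
```

```text
t 11.85 tcp [0.4689 0.1095 0.0678] yaw -156.86 F [-0.17 -0.98 -0.31] M [-0.005 -0.101  0.251] w 0.0172 q6 66.6
torque about plug 0.315 rad 0.0762 dir -157.04
```

carry_out --motion '[[[1,0,0,-0.0013,0,1,0],[1,-0.0001,0,-0.0027,0,2,0]]]'

```text
time: 12.05
tcp_pos: [0.4679, 0.1121, 0.0678]
ee_rot: [-0.129, 0.695, -0.695, 0.129]
contact_force: [-0.3, -0.8, -2.4]
width: 0.0168
```

```bash
python3 -c "
from h import *
tq()"
```

```text
t 12.05 tcp [0.4679 0.1121 0.0678] yaw -158.93 F [-0.27 -0.84 -2.38] M [-0.076 -0.124  0.188] w 0.0168 q6 69.0
torque about plug 0.241 rad 0.0761 dir -159.12
```

carry_out --motion '[[[1,0,0,-0.002,0,1.5,0],[1,-0.0001,0,-0.004,0,3,0]]]'

```text
time: 12.25
tcp_pos: [0.4665, 0.1159, 0.0678]
ee_rot: [-0.11, 0.699, -0.698, 0.111]
contact_force: [0.2, -0.6, -1.2]
width: 0.0168
```

```bash
python3 -c "
from h import *
tq()"
```

```text
t 12.25 tcp [0.4665 0.1159 0.0678] yaw -162.01 F [ 0.24 -0.61 -1.17] M [-0.026 -0.153  0.214] w 0.0168 q6 72.6
torque about plug 0.264 rad 0.0761 dir -162.19
```

carry_out --motion '[[[1,0,0,-0.002,0,1.5,0],[1,-0.0001,0,-0.004,0,3,0]]]'

```text
time: 12.45
tcp_pos: [0.4654, 0.1199, 0.0678]
ee_rot: [-0.092, 0.701, -0.701, 0.092]
contact_force: [0.9, -0.3, -2.3]
width: 0.0172
```

```bash
python3 -c "
from h import *
tq()"
```

```text
t 12.45 tcp [0.4654 0.1199 0.0678] yaw -165.11 F [ 0.92 -0.27 -2.33] M [ 0.05  -0.076  0.254] w 0.0172 q6 76.2
torque about plug 0.292 rad 0.0761 dir -165.28
```

carry_out --motion '[[[1,0,0,-0.002,0,1.5,0],[1,-0.0001,0,-0.004,0,3,0]]]'

```text
time: 12.65
tcp_pos: [0.4644, 0.1239, 0.0677]
ee_rot: [-0.073, 0.704, -0.703, 0.073]
contact_force: [0.0, -0.1, -2.5]
width: 0.0169
```

```bash
python3 -c "
from h import *
tq();c=cam('wrist');save(c['img'],'w10z.png',(250,40,390,180),4)"
```

```text
t 12.65 tcp [0.4644 0.1239 0.0677] yaw -168.19 F [ 0.02 -0.13 -2.55] M [-0.004 -0.143  0.239] w 0.0169 q6 79.8
torque about plug 0.249 rad 0.0761 dir -168.37
```

View pics/w10z.png

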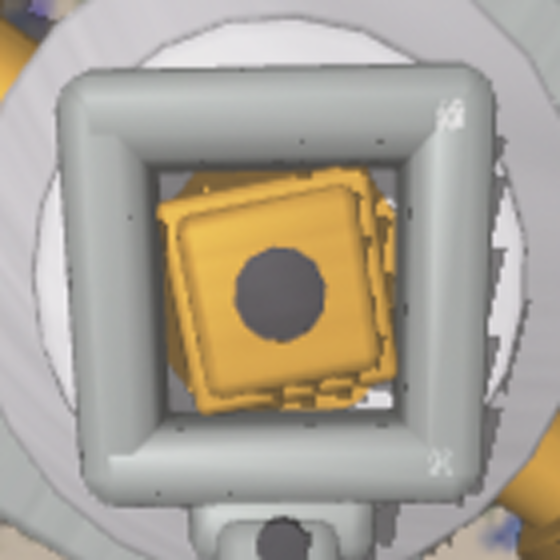

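carry_out --motion '[[[1,0,0,-0.002,0,1.5,0],[1,-0.0001,0,-0.004,0,3,0]]]'

```text
time: 12.9
tcp_pos: [0.4637, 0.1279, 0.0677]
ee_rot: [-0.053, 0.705, -0.705, 0.054]
contact_force: [0.7, -0.7, -1.5]
width: 0.0171
```

```bash
python3 -c "
from h import *
tq()"
```

```text
t 12.9 tcp [0.4637 0.1279 0.0677] yaw -171.32 F [ 0.73 -0.67 -1.49] M [-0.023 -0.109  0.183] w 0.0171 q6 83.4
torque about plug 0.241 rad 0.0761 dir -171.48
```

carry_out --motion '[[[1,0,0,-0.002,0,1.5,0],[1,-0.0001,0,-0.004,0,3,0]]]'

```text
time: 13.1
tcp_pos: [0.4633, 0.1319, 0.0677]
ee_rot: [-0.035, 0.706, -0.706, 0.035]
contact_force: [-0.1, 0.3, -1.3]
width: 0.0169
```

```bash
python3 -c "
from h import *
tq()"
```

```text
t 13.1 tcp [0.4633 0.1319 0.0677] yaw -174.37 F [-0.06  0.28 -1.33] M [ 0.006 -0.13   0.222] w 0.0169 q6 86.9
torque about plug 0.201 rad 0.0761 dir -174.52
```

carry_out --motion '[[[1,0,0,-0.002,0,1.5,0],[1,-0.0001,0,-0.004,0,3,0]]]'

```text
time: 13.3
tcp_pos: [0.463, 0.136, 0.0676]
ee_rot: [-0.016, 0.707, -0.707, 0.016]
contact_force: [0.8, 0.1, -1.5]
width: 0.0166
```

```bash
python3 -c "
from h import *
tq()"
```

```text
t 13.3 tcp [0.463  0.136  0.0676] yaw -177.42 F [ 0.82  0.05 -1.49] M [-0.009 -0.069  0.234] w 0.0166 q6 90.5
torque about plug 0.232 rad 0.0761 dir -177.56
```

carry_out --motion '[[[1,0,0,-0.002,0,1.5,0],[1,-0.0001,0,-0.004,0,3,0]]]'

```text
time: 13.5
tcp_pos: [0.4629, 0.1397, 0.0676]
ee_rot: [-0.003, -0.707, 0.707, 0.003]
contact_force: [0.4, -2.2, -1.6]
width: 0.0168
```

```bash
python3 -c "
from h import *
tq()"
```

```text
t 13.5 tcp [0.4629 0.1397 0.0676] yaw 179.56 F [ 0.38 -2.17 -1.58] M [-0.471 -0.126  0.353] w 0.0168 q6 94.0
torque about plug 0.518 rad 0.0761 dir 179.61
```

carry_out --motion '[[[1,0,0,-0.0007,0,0.5,0],[1,0,0,-0.0014,0,1,0]]]'

```text
time: 13.7
tcp_pos: [0.463, 0.1409, 0.0676]
ee_rot: [-0.009, -0.707, 0.707, 0.009]
contact_force: [0.9, -2.2, -1.4]
width: 0.0168
```

```bash
python3 -c "
from h import *
tq();c=cam('wrist');save(c['img'],'w11z.png',(250,40,390,180),4);tq()"
```

```text
t 13.7 tcp [0.463  0.1409 0.0676] yaw 178.58 F [ 0.92 -2.18 -1.35] M [-0.423 -0.302  0.401] w 0.0168 q6 95.2
torque about plug 0.565 rad 0.076 dir 178.74
t 13.75 tcp [0.463  0.1409 0.0676] yaw 178.54 F [-0.13 -1.12 -1.04] M [-0.386 -0.083  0.322] w 0.0172 q6 95.2
torque about plug 0.407 rad 0.076 dir 178.71
```

View pics/w11z.png

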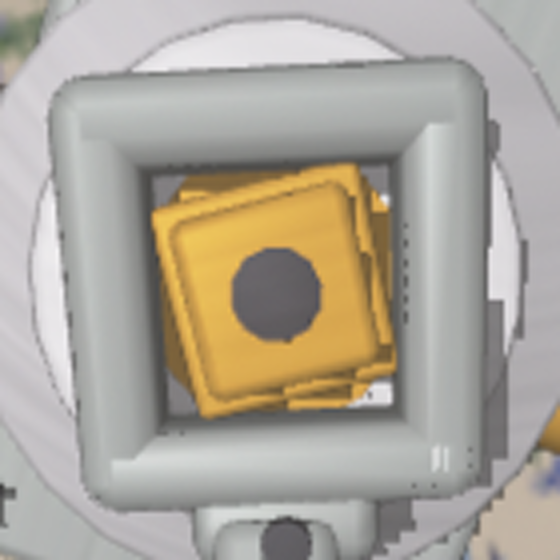

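carry_out --motion '[[[1,0,0,-0.0007,0,0.5,0],[1,0,0,-0.0014,0,1,0]]]'

```text
time: 13.95
tcp_pos: [0.463, 0.1422, 0.0676]
ee_rot: [-0.015, -0.707, 0.707, 0.015]
contact_force: [0.0, -2.7, -1.0]
width: 0.0171
```

```bash
python3 -c "
from h import *
tq();c=cam('wrist');save(c['img'],'w12z.png',(250,40,390,240),4);tq()"
```

```text
t 13.95 tcp [0.463  0.1422 0.0676] yaw 177.52 F [ 0.03 -2.68 -0.98] M [-0.507 -0.147  0.408] w 0.0171 q6 96.4
torque about plug 0.612 rad 0.076 dir 177.78
t 14.0 tcp [0.4631 0.1422 0.0676] yaw 177.5 F [ 0.64 -4.56 -1.19] M [-0.607 -0.066  0.34 ] w 0.0171 q6 96.5
torque about plug 0.685 rad 0.076 dir 177.73
```

View pics/w12z.png

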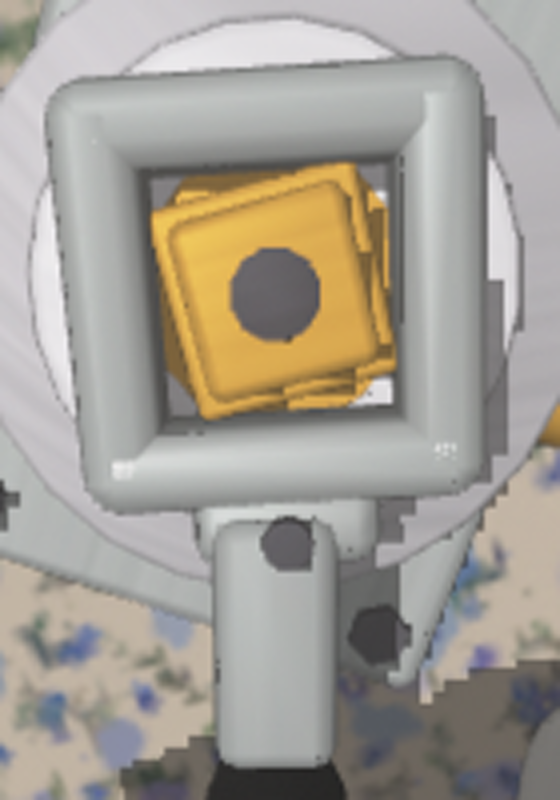

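```bash
cat > ang.py <<'E'
import cv2,numpy as np
def g(n): return cv2.cvtColor(cv2.imread(f"pics/{n}.png"),cv2.COLOR_BGR2GRAY)[:560,:560].astype(np.float32)
def ann(c,kind):
    m=np.zeros((560,560),np.uint8)
    if kind=="ring":
        cv2.rectangle(m,(60,60),(505,505),255,-1); cv2.rectangle(m,(165,175),(395,405),0,-1)
    else:
        cv2.rectangle(m,(195,195),(365,385),255,-1)
    return m
def rot(a,b,kind):
    W=np.eye(2,3,dtype=np.float32)
    best=None
    for a0 in (0,-3,-6):
        t=np.radians(a0);c=np.array([280,287.]);Rm=np.array([[np.cos(t),-np.sin(t)],[np.sin(t),np.cos(t)]])
        W=np.c_[Rm,c-Rm@c].astype(np.float32)
        try: cc,W=cv2.findTransformECC(g(a),g(b),W,cv2.MOTION_EUCLIDEAN,(3,200,1e-6),ann(None,kind),5)
        except cv2.error: continue
        if best is None or cc>best[0]: best=(cc,np.degrees(np.arctan2(W[1,0],W[0,0])))
    return best
if __name__=="__main__":
    import sys
    for p in sys.argv[2:]:
        print(p,"ring",rot(sys.argv[1],p,"ring"),"plug",rot(sys.argv[1],p,"plug"))
E
python3 ang.py w10z w8z w9z w11z w12z
```

```text
w8z ring (0.8857147028814215, np.float32(1.0925285)) plug (0.9719895536752978, np.float32(9.751558))
w9z ring (0.9167421352456862, np.float32(-0.029796502)) plug (0.9876498789666696, np.float32(-0.0061043412))
w11z ring (0.9216284866648043, np.float32(-1.9383087)) plug (0.9829710590733437, np.float32(-1.8285956))
w12z ring (0.9172816437105801, np.float32(-2.7416356)) plug (0.9787176273114058, np.float32(-2.9891772))
```

carry_out --motion '[[[1,0,0,-0.0007,0,0.5,0],[1,0,0,-0.0014,0,1,0]]]'

```text
time: 14.2
tcp_pos: [0.4631, 0.1435, 0.0676]
ee_rot: [-0.022, -0.706, 0.707, 0.022]
contact_force: [-0.1, -3.8, -2.1]
width: 0.0166
```

```bash
python3 -c "
from h import *
tq();c=cam('wrist');save(c['img'],'w13z.png',(250,40,390,240),4);tq()"; python3 ang.py w10z w13z
```

```text
t 14.2 tcp [0.4631 0.1435 0.0676] yaw 176.46 F [-0.06 -3.82 -2.1 ] M [-0.648 -0.084  0.473] w 0.0166 q6 97.7
torque about plug 0.763 rad 0.076 dir 176.78
t 14.25 tcp [0.4631 0.1435 0.0676] yaw 176.43 F [-0.08 -3.57 -1.12] M [-0.713 -0.157  0.405] w 0.0171 q6 97.7
torque about plug 0.676 rad 0.076 dir 176.75
w13z ring (0.9099838832731173, np.float32(-3.5948274)) plug (0.9769335222010367, np.float32(-4.6001773))
```

View pics/w13z.png

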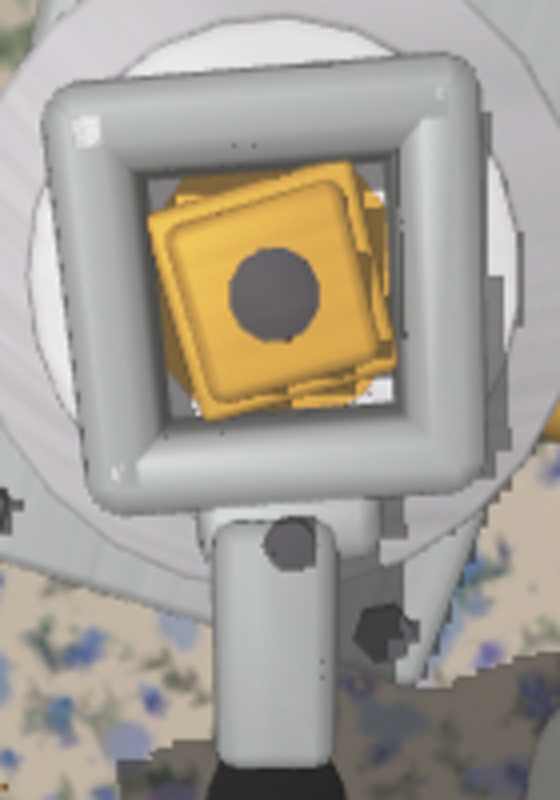

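```bash
python3 -c "
import cv2,numpy as np
a=cv2.imread('pics/w4.png')[40:240,250:390];a=cv2.resize(a,None,fx=4,fy=4,interpolation=cv2.INTER_CUBIC)
b=cv2.imread('pics/w13z.png');cv2.imwrite('pics/cmp.png',np.hstack([a[440:],b[440:]])[:, :])
ims={'w4':a,'w12':cv2.imread('pics/w12z.png'),'w13':b}
G={k:cv2.cvtColor(v,cv2.COLOR_BGR2GRAY).astype(np.float32) for k,v in ims.items()}
for k,g in G.items():
  L=[];
  for v in range(580,735,5):
    row=cv2.GaussianBlur(g[v:v+5,150:420].mean(0)[None],(1,1),0)[0]
    sat=ims[k][v:v+5,150:420].astype(float).mean(0); 
    d=np.convolve(row,np.r_[np.ones(6),-np.ones(6)],'same')
    l=np.argmax(np.abs(d[40:100]))+40+150; r=np.argmax(np.abs(d[150:210]))+150+150; L.append((v,l,r))
  L=np.array(L,float); print(k,[np.degrees(np.arctan(np.polyfit(L[:,0],L[:,i],1)[0])).round(2) for i in (1,2)],np.median(L[:,1:],0))
"
```

```text
w4 [np.float64(-0.86), np.float64(-3.18)] [216. 342.]
w12 [np.float64(1.84), np.float64(-3.01)] [212. 334.]
w13 [np.float64(-0.27), np.float64(-2.58)] [212. 333.]
```

View pics/cmp.png

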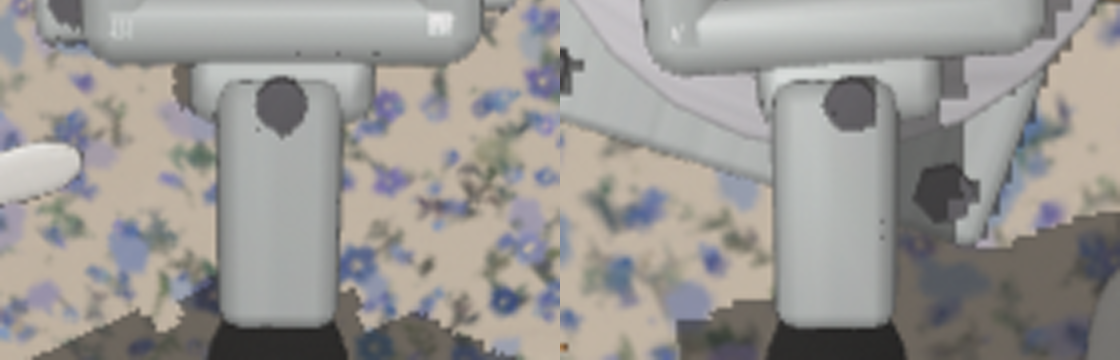

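carry_out --motion '[[[1,0,0,-0.001,0,0.7,0],[1,0,0,-0.0019,0,1.4,0]]]'

```text
time: 14.45
tcp_pos: [0.4633, 0.1454, 0.0676]
ee_rot: [-0.031, -0.706, 0.707, 0.031]
contact_force: [0.8, -3.2, -1.5]
width: 0.0168
```

```bash
python3 -c "
from h import *
tq();c=cam('wrist');save(c['img'],'w14z.png',(250,40,390,240),4);tq()"; python3 ang.py w10z w14z;  python3 ang.py w13z w14z
```

```text
t 14.45 tcp [0.4633 0.1454 0.0676] yaw 174.97 F [ 0.84 -3.25 -1.47] M [-0.624 -0.19   0.385] w 0.0168 q6 99.4
torque about plug 0.626 rad 0.076 dir 175.29
t 14.5 tcp [0.4633 0.1455 0.0676] yaw 174.94 F [-0.85 -3.94 -1.88] M [-0.624 -0.178  0.307] w 0.0167 q6 99.4
torque about plug 0.611 rad 0.076 dir 175.21
w14z ring (0.9223913406260723, np.float32(-5.258692)) plug (0.9734899778649216, np.float32(-5.4304457))
w14z ring (0.9752301048224684, np.float32(-1.6826383)) plug (0.9940937370245779, np.float32(-1.1784813))
```

View pics/w14z.png

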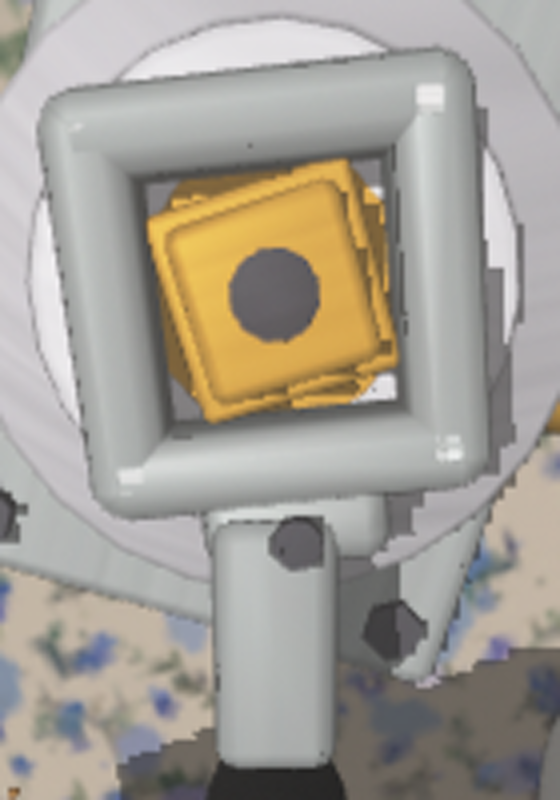

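carry_out --motion '[[[1,0,0,0.0033,0,-2.5,0],[1,-0.0003,0,0.0066,0,-5,0],[1,-0.0007,0,0.01,0,-7.5,0],[1,-0.0012,0,0.0132,0,-10,0],[1,-0.0018,0,0.0165,0,-12.5,0],[1,-0.0018,0,0.0165,0,-12.5,0]]]'

```text
time: 15.1
tcp_pos: [0.4638, 0.1294, 0.0678]
ee_rot: [0.045, -0.706, 0.706, -0.046]
contact_force: [0.1, 1.4, -1.9]
width: 0.0169
```

```bash
python3 -c "
from h import *
tq();c=cam('wrist');save(c['img'],'w15z.png',(250,40,390,240),4);tq()"; python3 ang.py w10z w15z
```

```text
t 15.1 tcp [0.4638 0.1294 0.0678] yaw -172.64 F [ 0.1   1.38 -1.86] M [ 0.127 -0.142  0.117] w 0.0169 q6 84.9
torque about plug 0.015 rad 0.0758 dir -172.57
t 15.15 tcp [0.4638 0.1295 0.0678] yaw -172.69 F [ 0.18  0.35 -0.46] M [ 0.19  -0.21   0.042] w 0.0168 q6 85.0
torque about plug 0.017 rad 0.0758 dir -172.64
w15z ring (0.9423116053171566, np.float32(-0.6013083)) plug (0.9940247508760562, np.float32(5.0776553))
```

View pics/w15z.png

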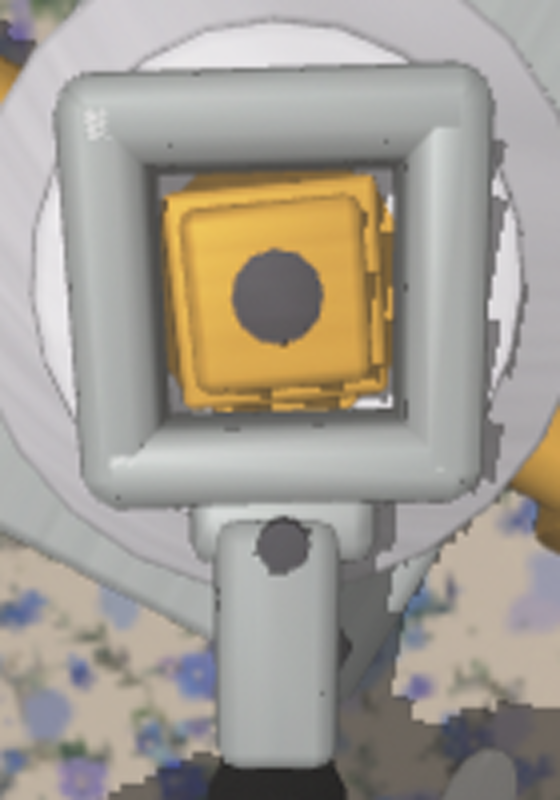

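carry_out --motion '[[[1,0.0003,0,0.0015,0,-1.2,0],[1,0.0003,0,0.003,0,-2.5,0],[1,0.0003,0,0.003,0,-2.5,0]]]'

```text
time: 15.45
tcp_pos: [0.4639, 0.1265, 0.0678]
ee_rot: [0.06, -0.704, 0.705, -0.061]
contact_force: [0.1, 1.1, -0.5]
width: 0.017
```

```bash
python3 -c "
from h import *
tq()"
```

```text
t 15.45 tcp [0.4639 0.1265 0.0678] yaw -170.16 F [ 0.08  1.13 -0.5 ] M [ 0.149 -0.169 -0.004] w 0.017 q6 82.1
torque about plug -0.087 rad 0.0761 dir -170.42
```

Free (no torque). Lift straight up.

carry_out --motion '[[[1,0,-0.003,0,0,0,0],[1,0,-0.006,0,0,0,0],[1,0,-0.01,0,0,0,0],[1,0,-0.014,0,0,0,0],[1,0,-0.018,0,0,0,0],[1,0,-0.03,0,0,0,0],[1,0,-0.05,0,0,0,0],[1,0,-0.075,0,0,0,0]]]'

```text
time: 16.25
tcp_pos: [0.4631, 0.1265, 0.1435]
ee_rot: [-0.061, 0.705, -0.704, 0.06]
contact_force: [-0.2, -0.0, -2.7]
width: 0.0166
```

```bash
python3 -c "
from h import *
st();c=cam('wrist');save(c['img'],'w16.png');c=cam('top');save(c['img'],'t16.png')"
```

```text
t 16.25 tcp [0.4631 0.1265 0.1435] yaw -170.17 F [-0.18 -0.01 -2.67] M [-0.014  0.073  0.012] w 0.0166 q6 82.1
```

View pics/w16.png

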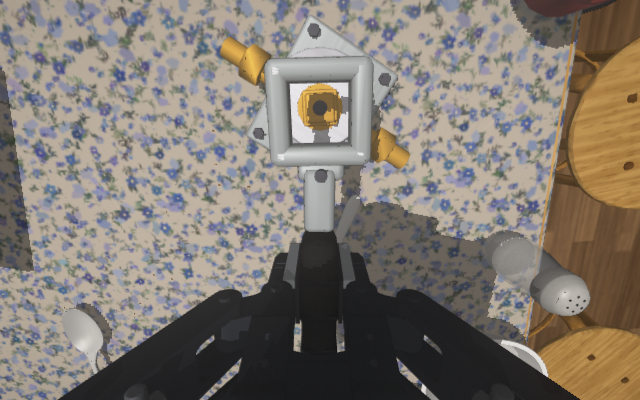

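View pics/t16.png

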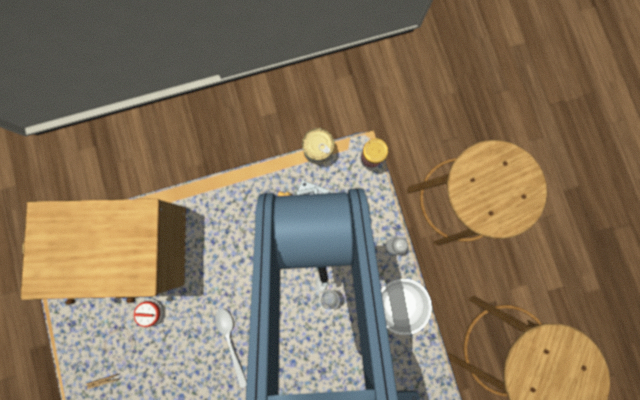

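```bash
python3 -c "
from h import *
go([.416,.278,.143],131.4)"
```

```text
shift mm [  23.7    3.1 -157.7] rot [ 0.19 58.44 -0.47]
```

carry_out --motion '[[[1,0.004,-0.01,-0.02,0,8,0],[1,0.008,-0.01,-0.042,0,16,0],[1,0.012,-0.01,-0.064,0,24,0],[1,0.016,-0.01,-0.086,0,32,0],[1,0.02,-0.01,-0.108,0,40,0],[1,0.022,-0.01,-0.13,0,47,0],[1,0.024,-0.005,-0.15,0,53,0],[1,0.024,0,-0.158,0.2,58.4,-0.5]]]'

```text
time: 17.15
tcp_pos: [0.4144, 0.2797, 0.1455]
ee_rot: [-0.291, -0.644, 0.644, 0.292]
contact_force: [0.1, 0.3, -2.4]
width: 0.0168
```

```bash
python3 -c "
from h import *
st();c=cam('wrist');save(c['img'],'w17.png');go([.416,.278,.0285],131.4)"
```

```text
t 17.15 tcp [0.4144 0.2797 0.1455] yaw 131.28 F [ 0.08  0.32 -2.41] M [-0.021  0.008 -0.011] w 0.0168 q6 159.9
shift mm [ -2.8 116.1  -0.3] rot [-0.12 -0.37  0.13]
```

View pics/w17.png

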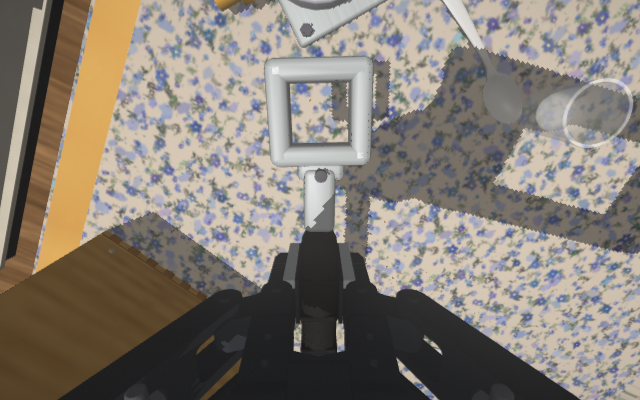

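carry_out --motion '[[[1,0,0.035,0,0,0,0],[1,0,0.065,0,0,0,0],[1,0,0.09,0,0,0,0],[1,0,0.105,0,0,0,0],[1,0,0.111,0,0,0,0],[1,0,0.115,0,0,0,0],[1,0,0.117,0,0,0,0],[1,0,0.117,0,0,0,0]]]'

```text
time: 18.0
tcp_pos: [0.4145, 0.2801, 0.0282]
ee_rot: [-0.292, -0.644, 0.644, 0.294]
contact_force: [-0.4, -0.4, -2.3]
width: 0.0169
```

```bash
python3 -c "
from h import *
st()"
```

```text
t 18.0 tcp [0.4145 0.2801 0.0282] yaw 131.05 F [-0.36 -0.36 -2.34] M [-0.02   0.002 -0.009] w 0.0169 q6 160.1
```

Not yet touching; lower ~0.8 mm more, then open.

carry_out --motion '[[[1,0,0.0006,0,0,0,0],[1,0,0.001,0,0,0,0],[1,0,0.001,0,0,0,0]]]'

```text
time: 18.3
tcp_pos: [0.415, 0.2803, 0.0277]
ee_rot: [0.293, 0.644, -0.643, -0.293]
contact_force: [0.0, -0.2, -2.0]
width: 0.0166
```

carry_out --motion '[[[0.6,0,0,0,0,0,0],[0.3,0,0,0,0,0,0],[0,0,0,0,0,0,0],[-0.2,0,0,0,0,0,0],[-0.2,0,0,0,0,0,0],[-0.2,0,0,0,0,0,0]]]'

```text
time: 18.9
tcp_pos: [0.415, 0.2803, 0.0278]
ee_rot: [0.293, 0.644, -0.643, -0.293]
contact_force: [-0.3, 0.6, 0.4]
width: 0.0512
```

```bash
python3 -c "
from h import *
st();c=cam('wrist');save(c['img'],'w18.png')"
```

```text
t 18.9 tcp [0.415  0.2803 0.0278] yaw 131.07 F [-0.35  0.59  0.44] M [-0.005  0.001  0.016] w 0.0512 q6 160.1
```

View pics/w18.png

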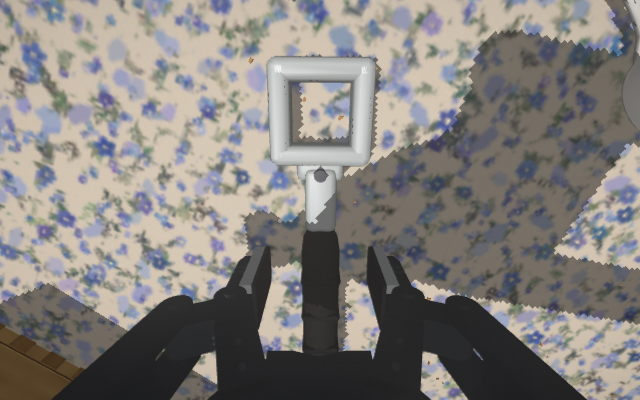

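Wrench is released with the head at about (320,111), fingers clear on both sides. Rise and check.

carry_out --motion '[[[-0.2,0,-0.02,0,0,0,0],[-0.2,0,-0.05,0,0,0,0],[-0.2,0,-0.09,0,0,0,0],[-0.2,0,-0.13,0,0,0,0],[-0.2,0.02,-0.17,0,0,0,0],[-0.2,0.06,-0.19,0,0,0,0],[-0.2,0.1,-0.2,0,0,0,0],[-0.2,0.1,-0.2,0,0,0,0]]]'

```text
time: 19.75
tcp_pos: [0.3472, 0.3586, 0.23]
ee_rot: [0.291, 0.646, -0.642, -0.292]
contact_force: [0.5, -0.2, -0.4]
width: 0.0514
```

```bash
python3 -c "
from h import *
st();c=cam('wrist');save(c['img'],'w19.png');d=cam('scene');save(d['img'],'s19.png')
c=cam('top');save(c['img'],'t19.png')"
```

```text
t 19.75 tcp [0.3472 0.3586 0.23  ] yaw 131.3 F [ 0.49 -0.25 -0.4 ] M [-0.033 -0.004 -0.044] w 0.0514 q6 171.6
```

View pics/w19.png

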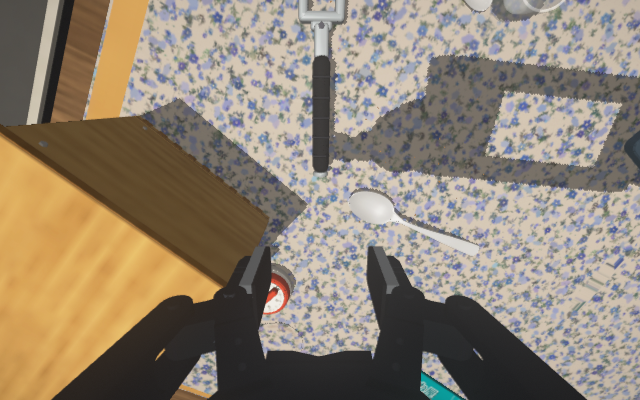

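View pics/s19.png

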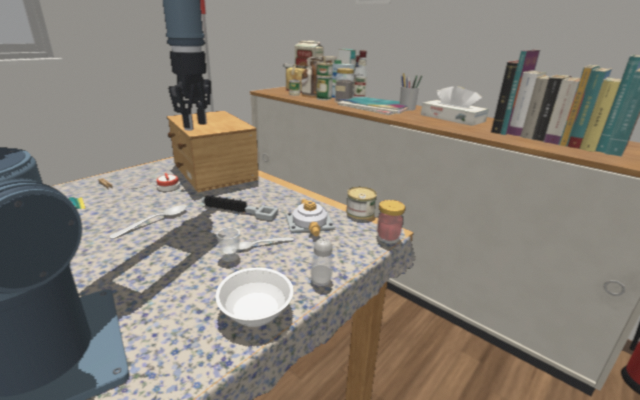

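View pics/t19.png

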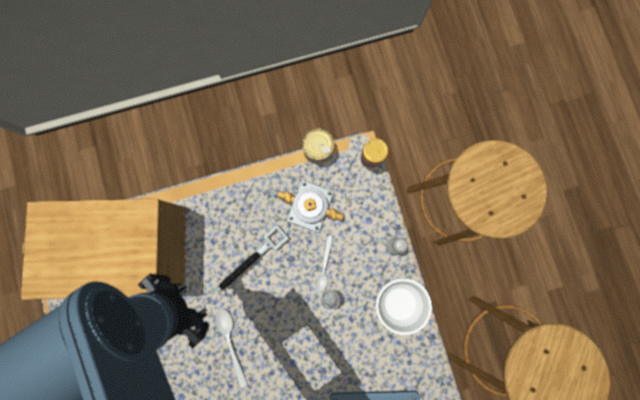

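```bash
python3 -c "
from h import *
st()
from station import job_done
print(job_done())"
```

```text
t 19.9 tcp [0.3492 0.3552 0.2276] yaw 131.13 F [0.14 0.02 0.32] M [ 0.015 -0.023 -0.033] w 0.0515 q6 171.5
the job is handed in; nothing more can be done
None
```

The drain plug is tight: the wrench clicked, came off cleanly, and is lying flat on the table, released and clear of the filter. I handed the job in at about 20 s of the 62 s allowed; it gives no verdict, so these are my own checks.

- **Seating:** I lowered the socket until it touched the filter's top face, pressing with about 6 N.
- **Tightening:** The plug turned clockwise about 55–60° against roughly 0.2–0.3 N m, then hit its stop.
- **Click:** Past the stop the handle gave about 5° against its head (4.7° from the joint's bolt, 5.3° from image matching). The torque then read 0.61–0.63 N m, which fits the 0.64 N m expected at 5°. I never saw the 0.9 N m peak; my highest reading was 0.76 N m, so the peak probably came between readings.
- **Taking it off:** I backed the wrench off within its play until the torque was about zero (last reading −0.09 N m, below thread friction) and the head had sprung back in line. Lifting it straight up did not visibly turn the plug. Image matching of the plug's angle across the back-off differed from the arm's turn by about 2°; I put this down to matching error.
- **Final pictures:** The wrench is almost where it started, the gripper is clear of everything, and the jar, tin, salt and teaspoon look unmoved.

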